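Empty and reload the tipping drip bucket of an oil-filter drain station

TASK

The oil filter lying in the tipping drip bucket has drained: push the bucket over by its bar, past the spring catch, so that the filter drops into the scrap bin in front, and let the bucket swing back upright into its catch. Then take the front filter off the sloped rack, letting the ones behind roll down to the stop, and lay it in the emptied bucket on its side, lying across the bucket as the drained one lay; set it down, do not drop it in. Leave the spray can, the cap wrench and the grease tub standing where they are.

Things in the scene. Friction and masses are not known exactly. Their poses are not given: they have to be found in the camera images.
- station: Grey steel drain station, fixed: a drip pan with two upright cheek plates that carry the tipping bucket. Origin on the bench, z up; x points the way the bucket dumps, from the push bar towards the scrap bin. The cheeks (with bearings and spring) fill y = 95 to 125 mm on each side, x = -103 to -57 mm, 213 mm high.
- pivot (a point): Middle of the bucket's trunnion axis, which runs along the station's y, 180 mm above the bench and 80 mm behind the station's origin (station x = -80 mm).
- bucket (a joint): Tip angle, rad: 0 upright in the catch, growing as the bucket tips towards the bin; stop at 1.45. A damped spring returns it (0.48 N m at 0, 0.65 at 1.45): let go, it swings back in under 1 s and snaps home; or ease it back. Leaving the catch takes 11 to 14 N on the bar in the first 0.15 rad, then 4 to 6 N. A filter rolls out over the front lip at 1.0 to 1.3 rad.
- bucket_in (a point): Centre of the bucket's flat floor, in the bucket's axes (x forward, y along the trunnions, z up; turns with it); upright: 6 mm behind, 40 mm below the pivot. Bare sheet metal. Inside: 160 mm along y, floor 75 mm in x, upright back 80 and ends 60 mm high, front raked at 52 degrees to a lip 70 mm high. A filter lying across it has its centre 33 mm above the floor, -6 to +20 mm in x.
- push_bar (a point): Middle of the push bar, in the bucket's axes: round steel bar, 12 mm thick, 120 mm long (along y), on two legs at its ends, behind and above the back rim. Upright: 95 mm behind and 85 mm above the pivot (265 mm above the bench); turns with the bucket, radius 127 mm. Push from behind towards the bin; a finger may reach 20 mm below the bar's middle all the way over.
- bin: Open blue sheet-steel scrap bin on the bench in front of the station, fixed, 195 mm (x) by 210 mm (y) by 75 mm high, floor 4 mm thick; origin at the centre of its underside. An earlier filter already lies in it.
- rack: Gravity rack, fixed: one lane of two rails rising 12 degrees along its +x, on legs; the low front with the stop is at -x. Origin on the bench at mid-length. Lane 71 mm wide between side lips 14 mm above the rails, outer width 90 mm; stop 30 mm above the rails. Three filters lie in it touching, axes along y, each 65 mm further back and 14 mm higher than the one in front.
- rack_front (a point): Centre of whichever filter rests against the rack's front stop: rack x = -117 mm, y = 0, 120 mm above the bench, 33 mm above the rails.
- drained_center (a point): spin-on oil filter, a black can 66 mm in diameter and 66 mm long with flat ends (one a steel base plate with a hole, one a blunt fluted dome), about 0.28 kg; the one in the bucket at the start. Centre; its y axis is the can's axis.
- front_center (a point): spin-on oil filter, a black can 66 mm in diameter and 66 mm long with flat ends (one a steel base plate with a hole, one a blunt fluted dome), about 0.28 kg; the one against the rack's front stop at the start. Centre; its y axis is the can's axis. It can be taken by its two flat ends (66 mm apart) from above.
- second_center (a point): spin-on oil filter, a black can 66 mm in diameter and 66 mm long with flat ends (one a steel base plate with a hole, one a blunt fluted dome), about 0.28 kg; the one behind the front filter. Centre; its y axis is the can's axis.
- third_center (a point): spin-on oil filter, a black can 66 mm in diameter and 66 mm long with flat ends (one a steel base plate with a hole, one a blunt fluted dome), about 0.28 kg; the last one in the rack. Centre; its y axis is the can's axis.
- spray_can: White and grey spray can standing beside the station, 66 mm in diameter, 240 mm high. Origin at the centre of its underside.
- cap_wrench: Steel cap wrench (a cup for turning filters), standing mouth down beside the rack, 80 mm in diameter, 66 mm high. Origin at the centre of its underside.
- grease_tub: White grease tub with a black lid, standing beside the rack, 79 mm in diameter, 105 mm high. Origin at the centre of its underside.
There are look-alikes about, which are no part of the job. What is shaped like the part that bears front_center but blue is not meant. What is shaped like the part that bears drained_center but purple is not meant.

How it is judged:
By the outcome, as a careful person would: the job done as asked, in the order asked, and still so for the second after the job is handed in, with the robot touching nothing.
It also fails if it takes over 72 s, if anything falls off the work surface, if the arm or the gripper's body presses on something with over 40 N, if the wrist force passes 120 N, or if a joint passes its speed limit or range.

ROBOT

A 6-joint arm with a two-finger parallel gripper is mounted at the origin on the work surface. World frame = base frame: x ahead of the robot, y to its left, z up, the work surface at z = 0. Lengths are in mm, angles in degrees, forces in N, time in s.
With the tool pointing down it reaches from about 350 to 850 mm from the base axis. Payload 8.1 kg.
Tool frame: the origin (TCP) lies midway between the tips of the shut fingers; the grasp point (between the pads) lies 19 mm behind it (r.grasp_offset is the distance from the TCP to the grasp point, in mm); z points along the fingers, x is the direction in which the jaws open and shut, and the axes are right-handed (so a half turn about z gives the same grasp; the last joint's range is limited). The gripper opens to 85 mm and grips with 20 to 120 N. Pads are 22 mm wide; open, the fingers measure 114 mm over their backs; the gripper's body (76 mm by 85 mm) begins 54 mm behind the grasp point. The pads swing forward as they close: fully open they stand 13 mm farther back than shut.
Start: joints at [-73.992, 7.471, 85.268, -0, 87.261, -4.893], TCP at [214.078, -560.514, 231.292] pointing down, gripper open.
Joint ranges: [-169.43, 169.43], [-51.17, 129.36], [1.28, 143.12], [-76.62, 256.62], [0, 156.53], [-152.29, 152.29]. Speed limits (degrees/s): [136.94, 136.94, 159.86, 180, 180, 180].

INTERFACE

Orientations are given as [roll, pitch, yaw] about the fixed x, y, z axes, in that order (R = Rz(yaw) Ry(pitch) Rx(roll)).
In Python, from bench import r, optics, hand_in gives the robot as it stands.
- The arm moves only by the shell command python3 -m pendant 'ROWS' [FORCE]. ROWS is JSON, a list of rows, each a list of 5 numbers: the opening, from 0 (shut) to 1 (fully open), then the shift along the tool's x, y, z in mm, then the turn about the tool's z in degrees. A call has 1 to 10 rows; each row shifts and turns the commanded pose from where the row before left it, along the tool's axes as they then stand; what a row does not reach is not made up. A row lasts 1/10 s, in which the tool goes at most 50 mm and 8.59 degrees, less where a joint would pass 70% of its speed; a pose out of reach is approached as far as the arm can. A call with a gripper value outside its range is refused whole. The fingers move at their own pace and stop on an object; FORCE is the grip in N (left out, the last holds). Time passes only in rows, so rows that do not move let the fingers close. It gives the time, the measured TCP pose, the force and the opening at its end, in the units of the state.
- r.sense(): the state, without advancing time (a new reading comes with each control period).
- optics.snapshot(name): name is "side" or "top" or "wrist"; returns (picture, depth): 480x640x3 uint8, blue, green, red; 480x640 float32, mm along the optical axis (not along the pixel's ray), 0 where there is no reading.
- optics.camera_params(name): a dict with "camera_matrix" (3x3 intrinsics, pixels), "k1" (the pictures are not rectified: a ray, as slopes to the right and down, at radius r is drawn at 1 + k1 r^2 times it, then the intrinsics apply), "eye" and "orientation" of the camera in the world. Camera axes: x right, y down, z forward; pixel columns grow to the right and rows downward; lengths in mm; the calibration is good to about 2 mm. A picture is of the moment at which its call begins: read the wrist's pose just before it. camera_params takes no time and is no camera call; for the wrist camera it gives the pose at the moment of the call.
- hand_in(): hands the job in, once; it reports no verdict.
Trained networks look in the newest picture that a camera, given by its name, has taken for a name from the list of things; names that differ only in an ending like _2 or _b are one class to them, and where a whole thing is asked for, a point or a joint stands for the part that bears it (a point fixed in the world has none). Each returns a list of dicts, best first, with "score" (0 to 1); they miss things now and then, are a little off and sometimes report something else, mostly with a low value. They report only what shows in the picture. A call takes as long as a camera call. They do not tell look-alikes from the thing itself.
- optics.search_frame(camera, query): "at" ([x, y, z] in mm, in world coordinates, good to about 4 mm: the middle of the surface that is visible of it).
The state is a dict: "time": time; "joint_pos": joint angles; "qd": joint speeds; "joint_efforts": joint torques, N m; "tool_pos": TCP position; "tcp_rot": TCP orientation; "ft_force": force on the tool from outside, world axes, zero at the start; "wrist_torque": the same for the moment, N m; "finger_gap": finger opening in mm.
Only numpy, scipy, OpenCV 4.12 (cv2) and the standard library are available. Lean on these libraries where they do the work, as an engineer would, in place of code of your own. Each camera call takes 0.05 s, during which the arm holds its last target. There are 200 camera calls.

## Working session

There is one attempt and no reset: what is moved stays moved. The work goes in short steps, Python scripts to look and compute and a shell command to move; the robot and the scene stay as the last step left them, time stands still between calls to the robot, and variables do not carry over. Pictures are saved under pics/ and viewed, about 8 in all and at most 12, crops included, and the job is handed in when it is done.

```bash
ls; mkdir -p pics; python3 - <<'E'
from bench import r, optics
import cv2, json
s=r.sense(); print({k:s[k] for k in ('time','tool_pos','tcp_rot','finger_gap','ft_force')}, r.grasp_offset)
for c in ('side','top'):
    p,d=optics.snapshot(c); cv2.imwrite(f'pics/{c}0.png',p)
    q=optics.camera_params(c); print(c,q['eye'],q['orientation'],q['k1'])
    for n in ('station','bucket','push_bar','bin','rack','front_center','spray_can','cap_wrench','grease_tub'):
        print(n,[([round(v) for v in a['at']],round(a['score'],2)) for a in optics.search_frame(c,n)][:6])
E
```

```text
pics
{'time': 0.0, 'tool_pos': array([ 213.91771857, -559.97799535,  230.23134621]), 'tcp_rot': array([-1.79990551e+02,  1.07105085e-01, -6.91005609e+01]), 'finger_gap': 85.73665530797099, 'ft_force': array([-0.5892334 , -0.13592358,  0.63864232])} 18.700000000000003
side [ 568.82412707 -474.34423436  907.11699401] [-144.80398506   -0.83767185    1.08245362] -0.10616020070817485
station [([594, 191, 138], 0.94)]
bucket [([634, 209, 192], 0.82)]
push_bar [([632, 211, 189], 0.94)]
bin [([763, 210, 26], 0.89)]
rack [([763, -286, 117], 0.7)]
front_center [([425, -273, 61], 0.84), ([541, -275, 149], 0.67), ([667, -276, 175], 0.51)]
spray_can [([536, 335, 200], 0.57)]
cap_wrench [([612, -162, 52], 0.9), ([632, 209, 193], 0.28)]
grease_tub [([578, -364, 105], 0.63), ([610, -276, 160], 0.24)]
top [ 469.3736653    54.96872605 1108.31599954] [-173.23469378    0.93355245  -91.1263694 ] 0.01154441147762244
station [([591, 197, 156], 0.91)]
bucket [([640, 204, 175], 0.96)]
push_bar [([641, 207, 180], 0.57), ([759, -238, 113], 0.21)]
bin [([787, 272, 10], 0.89), ([758, -239, 112], 0.19)]
rack [([757, -235, 113], 0.72), ([589, 196, 154], 0.68)]
front_center [([420, -260, 60], 0.85), ([540, -261, 147], 0.82), ([757, -239, 111], 0.2)]
spray_can [([537, 342, 200], 0.67), ([589, 198, 153], 0.35)]
cap_wrench [([607, -152, 54], 0.63), ([589, 198, 152], 0.51)]
grease_tub []
```

View pics/side0.png

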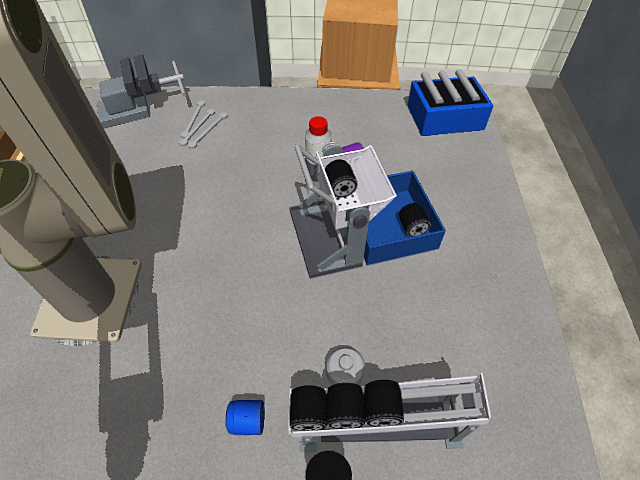

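View pics/top0.png

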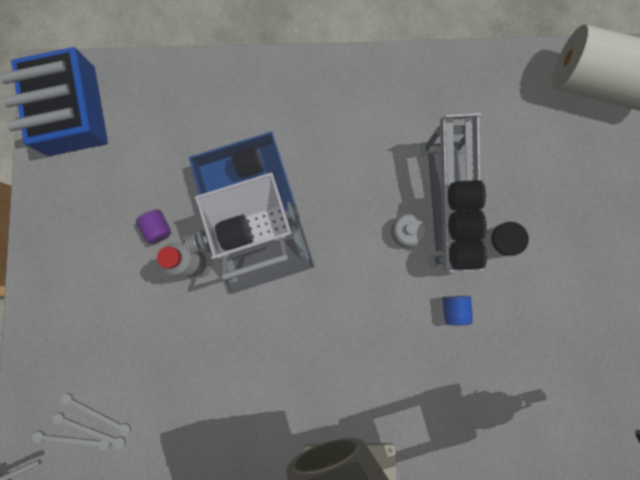

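Filters: front one on the rack at side (309,408) / top (467,255). The blue decoy is at side (245,417), and the purple decoy is at top (153,226). The drained filter is in the bucket at side (341,178), and an earlier one is in the bin at (414,220). Next I'll measure the bar, the bucket and the rack from depth.

```bash
cat > h.py <<'E'
from bench import r, optics
import numpy as np, cv2
from scipy.spatial.transform import Rotation as Ro
def cloud(c):
    q=optics.camera_params(c); p,d=optics.snapshot(c)
    K=np.array(q['camera_matrix']); k=q['k1']
    v,u=np.mgrid[:480,:640].astype(float)
    D=np.array([k,0,0,0,0.])
    n=cv2.undistortPoints(np.stack([u.ravel(),v.ravel()],1)[:,None],K,D)[:,0].reshape(480,640,2)
    P=np.dstack([n*d[...,None],d])
    O=np.array(q['orientation']); R=O if O.shape==(3,3) else Ro.from_euler('xyz',O,degrees=True).as_matrix()
    W=P@R.T+np.array(q['eye']); W[d==0]=np.nan
    return p,W
E
python3 - <<'E'
from h import *
np.set_printoptions(precision=1,suppress=True)
for c in ('top','side'):
    p,W=cloud(c); np.save(c+'.npy',W)
    x,y,z=W[...,0],W[...,1],W[...,2]
    print(c,'bench z',np.nanmedian(z[(x>350)&(x<450)&(y>-100)&(y<100)]))
    m=(z>253)&(z<282)&(x>400)&(x<620)&(y>80)&(y<300)
    Q=W[m]; print('bar n',len(Q)); 
    Q=Q[np.abs(Q[:,2]-np.median(Q[:,2]))<12]
    l=cv2.fitLine(Q[:,:2].astype(np.float32),cv2.DIST_HUBER,0,.01,.01).ravel(); t=(Q[:,:2]-l[2:])@l[:2]
    print('line',l,'ends',l[2:]+np.percentile(t,1)*l[:2],l[2:]+np.percentile(t,99)*l[:2],'z',np.percentile(Q[:,2],[5,50,95]))
    # rack filters
    dark=p.max(2)<60
    m=dark&(z>95)&(x>480)&(x<760)&(y>-330)&(y<-200)
    Q=W[m]; print('rack filters n',len(Q), 'minmax',np.percentile(Q,[1,99],axis=0))
    for lo,hi in((505,575),(575,635),(635,700)):
        q=Q[(Q[:,0]>lo)&(Q[:,0]<hi)]; top=q[q[:,2]>np.percentile(q[:,2],97)-2]
        print(' top',top.mean(0),'yrange',np.percentile(top[:,1],[3,97]),'xr',np.percentile(q[:,0],[1,99]))
    m=(z>185)&(z<240)&(x>540)&(x<720)&(y>110)&(y<300)
    Q=W[m].astype(np.float32); print('bucket rect',cv2.minAreaRect(Q[:,:2]), len(Q))
    m=(z>66)&(z<84)&(x>600)&(y>80)&(y<420)&(x<900)
    print('bin rect',cv2.minAreaRect(W[m][:,:2].astype(np.float32)))
    m=(z>225)&(z<260)&(y>300)&(y<400)&(x<620)&(x>450); print('can',np.nanmean(W[m],axis=0))
E
```

```text
top bench z -0.7042859501270868
bar n 476
line [  0.3  -1.  519.3 183. ] ends [501.  243.4] [537.9 121.5] z [262.2 269.  271.8]
rack filters n 2918 minmax [[ 515.8 -293.7  112.4]
 [ 696.6 -229.5  181.2]]
 top [ 544.3 -267.6  152.6] yrange [-291.2 -242.5] xr [514.1 573.1]
 top [ 607.8 -264.4  166.5] yrange [-288.4 -240.5] xr [575.6 634. ]
 top [ 672.6 -264.   180.4] yrange [-288.2 -239.1] xr [636.3 698.5]Traceback (most recent call last):
  File "<stdin>", line 20, in <module>
cv2.error: OpenCV(4.12.0) /io/opencv/modules/imgproc/src/convhull.cpp:143: error: (-215:Assertion failed) total >= 0 && (depth == CV_32F || depth == CV_32S) in function 'convexHull'
```

```bash
python3 - <<'E'
from h import *
np.set_printoptions(precision=1,suppress=True)
C=lambda a:cv2.minAreaRect(np.ascontiguousarray(a[:,:2],dtype=np.float32))
for c in ('top','side'):
    W=np.load(c+'.npy'); p=cv2.imread(f'pics/{c}0.png')
    x,y,z=W[...,0],W[...,1],W[...,2]
    print(c,'bench z',np.nanmedian(z[(x>350)&(x<450)&(y>-100)&(y<100)]))
    m=(z>253)&(z<282)&(x>400)&(x<620)&(y>80)&(y<300)
    Q=W[m]
    l=cv2.fitLine(Q[:,:2].astype(np.float32),cv2.DIST_HUBER,0,.01,.01).ravel(); t=(Q[:,:2]-l[2:])@l[:2]
    print('bar yaw',np.degrees(np.arctan2(-l[0],l[1]))%180,'ends',l[2:]+np.percentile(t,1)*l[:2],l[2:]+np.percentile(t,99)*l[:2],'z',np.percentile(Q[:,2],[5,50,95]))
    dark=p.max(2)<60
    Q=W[dark&(z>95)&(x>480)&(x<760)&(y>-330)&(y<-200)]
    for lo,hi in((505,575),(575,635),(635,700)):
        q=Q[(Q[:,0]>lo)&(Q[:,0]<hi)]; top=q[q[:,2]>np.percentile(q[:,2],97)-2]
        print(' top',top.mean(0),'yr',np.percentile(q[:,1],[2,98]),'xr',np.percentile(q[:,0],[1,99]))
    print('bucket rect',C(W[(z>195)&(z<240)&(x>540)&(x<740)&(y>110)&(y<300)]))
    print('bin rect',C(W[(z>66)&(z<84)&(x>640)&(y>120)&(y<420)&(x<900)]))
    print('can',C(W[(z>215)&(z<260)&(y>290)&(y<400)&(x<620)&(x>450)]))
    Q=W[dark&(z>150)&(x>540)&(x<740)&(y>110)&(y<300)]; print('drained',np.percentile(Q,[2,50,98],axis=0))
    Q=W[(z>95)&(z<150)&~dark&(x>500)&(x<850)&(y>-320)&(y<-200)]; print('rack rect',C(Q))
E
```

```text
top bench z -0.7042859501270868
bar yaw 16.6866 ends [501.4 243.6] [538.1 121.4] z [258.8 268.9 271.8]
 top [ 544.3 -267.6  152.6] yr [-293.6 -233.1] xr [514.2 573.1]
 top [ 607.8 -264.4  166.5] yr [-293.  -231.4] xr [575.6 634. ]
 top [ 672.6 -264.   180.4] yr [-290.3 -229.4] xr [636.3 698.5]
bucket rect ((627.93603515625, 210.1622772216797), (159.73489379882812, 196.88279724121094), 8.234704971313477)
bin rect ((734.3551025390625, 243.07675170898438), (196.74620056152344, 214.1917724609375), 16.5135440826416)
can ((547.9953002929688, 340.5644226074219), (43.776607513427734, 84.39241027832031), 12.082235336303711)
drained [[565.8 211.7 183.3]
 [591.5 240.9 201.2]
 [624.4 270.1 207. ]]
rack rect ((680.8193359375, -261.6322021484375), (341.5881042480469, 83.38213348388672), 2.999990940093994)Traceback (most recent call last):
  File "<stdin>", line 5, in <module>
    fid = stack.enter_context(open(os.fspath(file), "rb"))
                              ~~~~^^^^^^^^^^^^^^^^^^^^^^^
FileNotFoundError: [Errno 2] No such file or directory: 'side.npy'
```

```bash
python3 - <<'E'
from h import *
r_=r.sense(); print(r_['joint_pos'])
E
python3 -m pendant '[[1,0,0,0,0]]'
```

```text
[-7.39928078e+01  7.47128166e+00  8.52675401e+01 -1.20065384e-03
  8.72599818e+01 -4.89366840e+00]
time: 1.15
tool_pos: [214.1, -560.5, 231.3]
tcp_rot: [180.0, -0.0, -69.1]
ft_force: [0.6, -0.3, 0.3]
finger_gap: 85.3
```

```bash
python3 -m pendant '[[0,0,0,0,4.3],[0,-39,-27.8,-1,0],[0,-39,-27.8,-1,0],[0,-39,-27.8,-1,0],[0,-39,-27.8,-1,0],[0,-39,-27.8,-1,0],[0,-39,-27.8,-1,0],[0,-39,-27.8,-1,0],[0,-39,-27.8,-1,0]]' 40; python3 -m pendant '[[0,-39,-27.8,-1,0],[0,-39,-27.8,-1,0],[0,-39,-27.8,-1,0],[0,-39,-27.8,-1,0],[0,-39,-27.8,-1,0],[0,-39,-27.8,-1,0],[0,-39,-27.8,-1,0],[0,-39,-27.8,-1,0],[0,0,0,0,0],[0,0,0,0,0]]'
python3 - <<'E'
from h import *
np.set_printoptions(precision=1,suppress=True)
p,W=cloud('wrist'); cv2.imwrite('pics/w1.png',p)
x,y,z=W[...,0],W[...,1],W[...,2]
m=(z>255)&(z<285)&(x>480)&(x<560)&(y>100)&(y<260)
v,u=np.nonzero(m); print(m.sum(),u.min() if m.any() else 0,W[m].mean(0) if m.any() else 0)
Q=W[m]
if len(Q)>50:
    l=cv2.fitLine(Q[:,:2].astype(np.float32),cv2.DIST_HUBER,0,.01,.01).ravel(); t=(Q[:,:2]-l[2:])@l[:2]
    print(l,np.degrees(np.arctan2(-l[0],l[1])),l[2:]+np.percentile(t,1)*l[:2],l[2:]+np.percentile(t,99)*l[:2],np.percentile(Q[:,2],[5,50,97]))
E
```

```text
time: 2.05
tool_pos: [338.3, -196.3, 239.6]
tcp_rot: [-180.0, -0.0, -73.4]
ft_force: [1.8, -0.0, 0.1]
finger_gap: -0.2
time: 3.05
tool_pos: [461.8, 165.4, 246.9]
tcp_rot: [179.9, -0.0, -73.2]
ft_force: [0.0, -0.4, 0.4]
finger_gap: 0.2
16296 115 [520.3 183.4 268.8]
[  0.3  -1.  520.1 183.4] -163.4586 [502.3 243.5] [538.  123.3] [259.4 270.1 272. ]
```

View pics/w1.png

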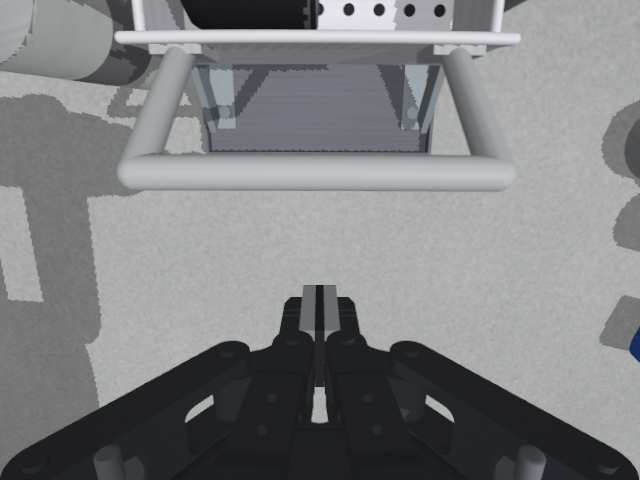

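Bar middle is at (520,183,265), yaw 16.6°, and the finger tip is centred 61 mm behind it (wrist picture: bar at row 172, fingers at column 320). Next is the approach and first push.

```bash
python3 -m pendant '[[0,0,-20,-2,0],[0,0,-20,-2,0],[0,0,-4,0,0],[0,0,-7,-6.6,0],[0,0,-6.7,-6.6,0],[0,0,-7.8,-5.6,0],[0,0,-7.8,-5.5,0],[0,0,-8.5,-4.3,0],[0,0,-8.6,-4.3,0],[0,0,0,0,0]]'
```

```text
time: 4.1
tool_pos: [548.7, 188.5, 286.0]
tcp_rot: [-180.0, -0.0, -73.5]
ft_force: [-6.8, -2.4, 6.7]
finger_gap: -0.2
```

```bash
python3 -m pendant '[[0,0,-9,-3,0],[0,0,-9.2,-3,0],[0,0,-9.4,-1.6,0],[0,0,-9.4,-1.6,0],[0,0,-9.6,0,0],[0,0,-9.6,0,0],[0,0,-9.4,1.3,0],[0,0,-9.5,1.3,0],[0,0,-9.2,2.7,0],[0,0,-9.2,2.7,0]]'; python3 -m pendant '[[0,0,-6,2.5,0],[0,0,-6,2.5,0],[0,0,-5.5,3,0],[0,0,-5,3,0],[0,0,0,0,0],[0,0,0,0,0],[0,0,0,0,0]]'
python3 - <<'E'
from h import *
p,d=optics.snapshot('side'); cv2.imwrite('pics/s2.png',cv2.resize(p[90:290,240:480],None,fx=2.5,fy=2.5))
E
```

```text
time: 5.1
tool_pos: [638.6, 215.2, 286.3]
tcp_rot: [-180.0, -0.0, -73.5]
ft_force: [-3.5, -3.0, 3.5]
finger_gap: 0.0
time: 5.8
tool_pos: [659.3, 222.9, 273.8]
tcp_rot: [179.9, -0.0, -73.4]
ft_force: [-5.5, -3.4, 0.7]
finger_gap: 0.0
```

View pics/s2.png

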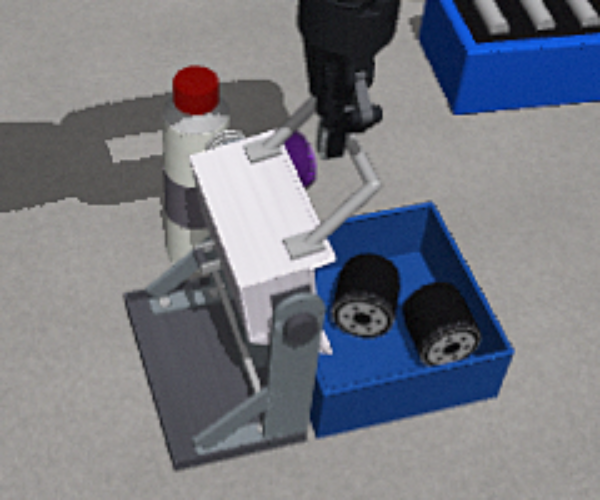

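The filter is in the bin (crop 365,295) beside the old one (440,325), and the bucket is empty. Now easing it back along the same arc.

```bash
python3 -m pendant '[[0,0,20,-10.5,0],[0,0,18.4,-5.4,0],[0,0,18.9,-2.6,0],[0,0,19.2,0,0],[0,0,18.8,3.2,0],[0,0,18.2,6,0],[0,0,17,8.6,0],[0,0,15.6,11.1,0],[0,0,14,11,0],[0,0,30,0,0]]'; python3 -m pendant '[[0,0,30,0,0],[0,0,10,-20,0],[0,0,0,0,0]]'
python3 - <<'E'
from h import *
np.set_printoptions(precision=1,suppress=True)
p,W=cloud('wrist'); cv2.imwrite('pics/w3.png',p)
x,y,z=W[...,0],W[...,1],W[...,2]
m=(z>255)&(z<285)&(x>480)&(x<560)&(y>100)&(y<260)
Q=W[m]; print(len(Q),Q.mean(0))
p,d=optics.snapshot('side'); cv2.imwrite('pics/s3.png',cv2.resize(p[90:290,240:480],None,fx=2.5,fy=2.5))
E
```

```text
time: 6.85
tool_pos: [476.9, 169.2, 250.7]
tcp_rot: [179.9, 0.0, -73.4]
ft_force: [-0.6, -0.2, -0.3]
finger_gap: 0.1
time: 7.15
tool_pos: [439.7, 158.1, 275.5]
tcp_rot: [-179.7, 0.0, -73.4]
ft_force: [1.1, 0.2, 1.1]
finger_gap: -0.4
12045 [519.4 183.1 269.1]
```

View pics/s3.png

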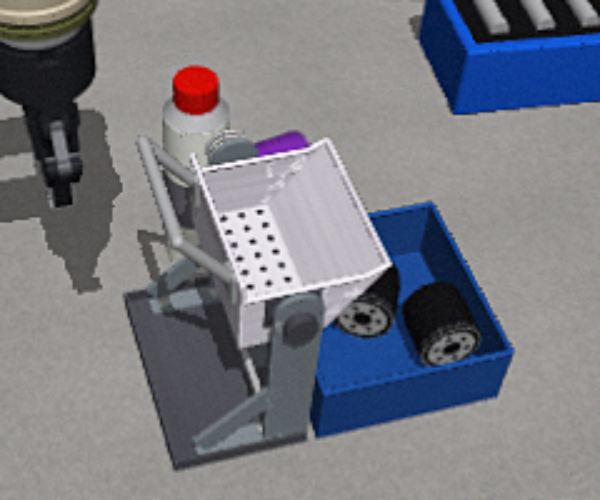

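Bucket is upright and empty (bar back at its start position, within 1 mm). Next I hover over the rack's front filter.

```bash
python3 -m pendant '[[1,0,0,0,7.5],[1,0,0,0,7.5],[1,42.6,-9.3,2.5,0],[1,42.6,-9.3,2.5,0],[1,42.6,-9.3,2.5,0],[1,42.6,-9.3,2.5,0],[1,42.6,-9.3,2.5,0],[1,42.6,-9.3,2.5,0],[1,42.6,-9.3,2.5,0],[1,42.6,-9.3,2.5,0]]'; python3 -m pendant '[[1,42.6,-9.3,2.5,0],[1,42.6,-9.3,2.5,0],[1,0,0,0,0],[1,0,0,0,0]]'
python3 - <<'E'
from h import *
np.set_printoptions(precision=1,suppress=True)
print(optics.camera_params('wrist')['eye'],optics.camera_params('wrist')['orientation'])
p,W=cloud('wrist'); cv2.imwrite('pics/w4.png',p); np.save('w4.npy',W)
x,y,z=W[...,0],W[...,1],W[...,2]
dark=p.max(2)<70
Q=W[dark&(z>95)&(z<190)&(x>500)&(x<720)&(y>-320)&(y<-210)]
for lo,hi in((505,575),(577,638),(642,705)):
    q=Q[(Q[:,0]>lo)&(Q[:,0]<hi)]
    if len(q)<50: continue
    top=q[q[:,2]>np.percentile(q[:,2],98)-2]
    print(' top',np.median(top,0),'yr',np.percentile(top[:,1],[1,99]),np.percentile(q[:,1],[1,99]),'xr',np.percentile(q[:,0],[1,99]),q[:,2].max())
E
```

```text
time: 8.25
tool_pos: [524.0, -182.9, 251.5]
tcp_rot: [180.0, 0.0, -88.4]
ft_force: [0.6, 0.4, 0.0]
finger_gap: 85.2
time: 8.65
tool_pos: [544.2, -266.3, 245.8]
tcp_rot: [179.9, 0.1, -88.5]
ft_force: [-0.4, 0.2, -0.4]
finger_gap: 85.2
[ 622.  -265.2  388.6] [162.5   0.1 -88.5]
 top [ 544.8 -270.6  152.8] yr [-298.6 -243.5] [-298.4 -235.4] xr [517.3 574.3] 155.4044757006087
 top [ 608.9 -269.   166.6] yr [-296.6 -241.9] [-296.7 -233.7] xr [578.7 637.3] 169.00367568767055
 top [ 670.4 -267.4  180.6] yr [-294.7 -239.7] [-295.3 -232.1] xr [642.4 675.9] 183.49462662519332
```

View pics/w4.png

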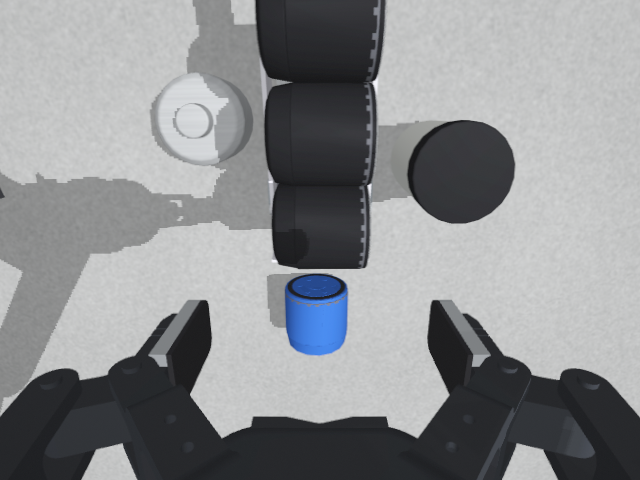

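Front filter is centred between the jaws (columns 273–370, jaw centre 320). Its centre is about (544.6, -266, 120), yaw 1.5°. Blue decoy at (316,315) and the tub at (462,172) are clear of the descent.

```bash
python3 -m pendant '[[1,0,0,40,0],[1,0,0,40,0],[1,0,0,30,0],[1,0,0,20,0],[1,0,0,10,0],[1,0,0,5,0],[1,0,0,0,0]]' 60; python3 -m pendant '[[0,0,0,0,0],[0,0,0,0,0],[0,0,0,0,0],[0,0,0,0,0],[0,0,0,0,0],[0,0,0,0,0]]'
```

```text
time: 9.4
tool_pos: [544.6, -264.9, 103.4]
tcp_rot: [-180.0, -0.0, -88.3]
ft_force: [0.2, 0.3, 0.7]
finger_gap: 85.1
time: 10.0
tool_pos: [545.4, -266.2, 105.1]
tcp_rot: [-179.8, -0.1, -88.4]
ft_force: [-1.0, 0.2, 7.0]
finger_gap: 65.5
```

```bash
python3 -m pendant '[[0,0,0,-5,0],[0,0,0,-8,0],[0,0,0,-8,0],[0,0,0,-8,0],[0,0,0,-8,0],[0,0,0,-8,0],[0,0,0,-10,0],[0,0,0,-15,0],[0,0,0,-20,0],[0,0,0,-30,0]]'; python3 -m pendant '[[0,0,0,-40,0],[0,0,0,-40,0],[0,0,0,-40,0],[0,0,0,0,0],[0,0,0,0,0]]'
python3 - <<'E'
from h import *
np.set_printoptions(precision=1,suppress=True)
p,W=cloud('wrist'); q,d=optics.snapshot('side')
cv2.imwrite('pics/w5.png',np.hstack([cv2.resize(p,(400,300)),cv2.resize(q[180:480,160:560],(400,300))]))
E
```

```text
time: 11.0
tool_pos: [543.4, -264.9, 222.9]
tcp_rot: [179.9, 0.1, -88.4]
ft_force: [0.1, -0.3, -4.1]
finger_gap: 65.5
time: 11.5
tool_pos: [544.8, -265.7, 345.3]
tcp_rot: [-179.8, -0.1, -88.4]
ft_force: [1.1, -0.3, -4.4]
finger_gap: 65.6
```

View pics/w5.png

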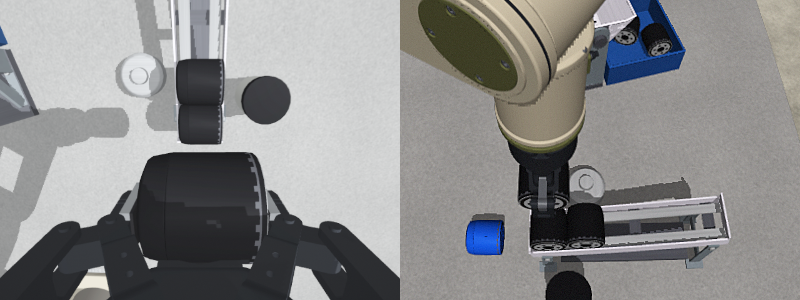

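Filter is held (gap 65.6). The other two rolled down to the stop, and the tub, wrench and blue decoy are unmoved. Next: where the filter sits in the jaws.

```bash
python3 - <<'E'
from h import *
from scipy.optimize import least_squares
np.set_printoptions(precision=1,suppress=True)
s=r.sense(); p,W=cloud('wrist')
v,u=np.mgrid[:480,:640]; m=(v>250)&(v<380)&(u>290)&(u<370)&(W[...,2]>250)
Q=W[m]; f=least_squares(lambda a:np.hypot(Q[:,0]-a[0],Q[:,2]-a[1])-33,[544,360],loss='soft_l1'); print(s['tool_pos'],f.x,np.abs(f.fun).mean(),len(Q))
m=(v>260)&(v<400)&(W[...,2]>320)&(p.max(2)<70)&(u>200)&(u<440)
print(np.percentile(W[m],[2,98],axis=0))
# bucket from the top camera
p,T=cloud('top'); x,y,z=T[...,0],T[...,1],T[...,2]
th=np.radians(16.6);U=np.array([np.cos(th),np.sin(th)]);V=np.array([-U[1],U[0]])
L=(T[...,:2]-[611,210.5]); a=L@U; b=L@V
k=(z>130)&(z<150)&(np.abs(a)<80)&(np.abs(b)<90); print('floor a,b,z',np.percentile(a[k],[2,98]),np.percentile(b[k],[2,98]),np.median(z[k]))
k=(z>195)&(z<235)&(np.abs(a)<140)&(np.abs(b)<100); print('rim a,b',np.percentile(a[k],[1,99]),np.percentile(b[k],[1,99]))
E
```

```text
[ 543.7 -265.2  341.6] [542.4 356.7] 0.46721313743309995 10152
[[ 538.2 -297.   366.5]
 [ 573.7 -232.9  412.9]]
floor a,b,z [-34.   37.1] [-73.5  78.4] 139.86977981792216
rim a,b [-63.9  86.2] [-98.6  98.6]
```

```bash
python3 -m pendant '[[0,0,0,0,-7.5],[0,0,0,0,-7.5],[0,-36.4,-16.7,0,0],[0,-36.4,-16.7,0,0],[0,-36.4,-16.7,0,0],[0,-36.4,-16.7,0,0],[0,-36.4,-16.7,0,0],[0,-36.4,-16.7,0,0],[0,-36.4,-16.7,0,0],[0,-36.4,-16.7,0,0]]'; python3 -m pendant '[[0,-36.4,-16.7,0,0],[0,-36.4,-16.7,0,0],[0,-36.4,-16.7,0,0],[0,-36.4,-16.7,0,0],[0,0,0,30,0],[0,0,0,30,0],[0,0,0,0,0],[0,0,0,0,0]]'
python3 - <<'E'
from h import *
from scipy.optimize import least_squares
np.set_printoptions(precision=1,suppress=True)
s=r.sense(); p,W=cloud('wrist'); cv2.imwrite('pics/w6.png',p); print(s['tool_pos'],s['tcp_rot'],s['finger_gap'])
th=np.radians(16.6);U=np.array([np.cos(th),np.sin(th)]);V=np.array([-U[1],U[0]])
L=(W[...,:2]-[611,210.5]); a=L@U; b=L@V; z=W[...,2]
v,u=np.mgrid[:480,:640]; m=(v>250)&(v<380)&(u>290)&(u<370)&(z>215)
f=least_squares(lambda q:np.hypot(a[m]-q[0],z[m]-q[1])-33,[0,300],loss='soft_l1'); print('filter a,z',f.x,np.abs(f.fun).mean())
k=(z>200)&(z<235)&(np.abs(a)<140)&(np.abs(b)<100)&(p.min(2)>90); print('rim a,b',np.percentile(a[k],[1,99]),np.percentile(b[k],[1,99]))
L2=W[...,:2][(z>250)&(a<-75)&(a>-115)&(np.abs(b)<70)]; print('bar',len(L2))
k=(z>135)&(z<145)&(np.abs(a)<80)&(np.abs(b)<95); print('floor',k.sum(),np.percentile(a[k],[1,99]),np.percentile(b[k],[1,99]),np.median(z[k]))
E
```

```text
time: 12.7
tool_pos: [588.4, 53.4, 341.3]
tcp_rot: [179.9, 0.0, -73.4]
ft_force: [-0.1, 0.0, -2.8]
finger_gap: 65.5
time: 13.5
tool_pos: [610.5, 210.1, 281.5]
tcp_rot: [179.8, 0.0, -73.4]
ft_force: [-0.7, -1.3, -3.0]
finger_gap: 65.4
[610.5 210.1 281.5] [179.8   0.  -73.4] 65.35280057822096
filter a,z [ -2.1 296.7] 0.4548876255420264
rim a,b [-44.   85.8] [-98.9  98.9]
bar 0
floor 14636 [-37.7  31.9] [-79.4  79.9] 140.38848369574245
```

View pics/w6.png

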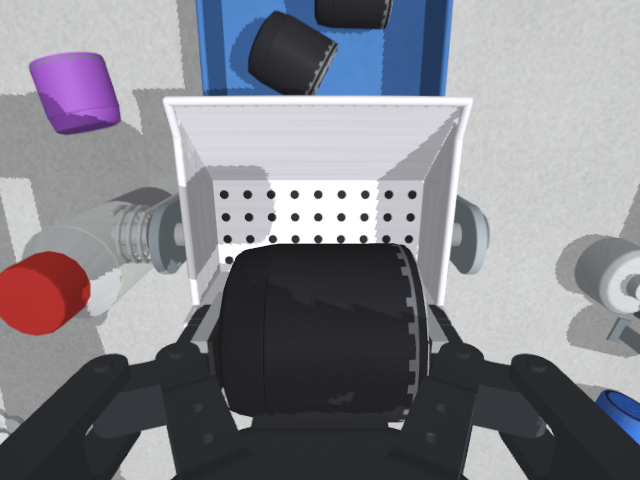

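Filter hangs over the bucket, its centre 4 mm ahead of the floor centre. The inside measures ±79.6 mm in y, so it is centred, with finger room on both sides. I'll shift 3 mm forward and lower it.

```bash
python3 -m pendant '[[0,0,-3,20,0],[0,0,0,30,0],[0,0,0,25,0],[0,0,0,20,0],[0,0,0,12,0],[0,0,0,6,0],[0,0,0,3,0],[0,0,0,1,0],[0,0,0,0,0],[0,0,0,0,0]]'
```

```text
time: 14.55
tool_pos: [614.9, 211.4, 167.1]
tcp_rot: [-179.9, -0.0, -73.4]
ft_force: [0.1, -0.1, -3.1]
finger_gap: 65.6
```

```bash
python3 -m pendant '[[0,0,0,1,0],[0,0,0,1,0],[0,0,0,1,0],[0,0,0,1,0],[0,0,0,0,0]]';python3 -m pendant '[[0,0,0,1,0],[0,0,0,0,0]]';python3 -m pendant '[[0,0,0,1,0],[0,0,0,0,0]]'
```

```text
time: 15.05
tool_pos: [614.2, 211.2, 161.7]
tcp_rot: [180.0, 0.0, -73.4]
ft_force: [0.5, 0.8, -2.7]
finger_gap: 65.4
time: 15.25
tool_pos: [614.3, 211.3, 160.8]
tcp_rot: [180.0, 0.0, -73.4]
ft_force: [-0.3, 0.3, -2.8]
finger_gap: 65.3
time: 15.45
tool_pos: [614.3, 211.3, 159.8]
tcp_rot: [180.0, 0.0, -73.4]
ft_force: [-0.5, 0.1, -2.9]
finger_gap: 65.0
```

```bash
for i in 1 2 3; do python3 -m pendant '[[0,0,0,0.8,0],[0,0,0,0,0]]' | grep -E 'tool|force'; done
```

```text
tool_pos: [614.3, 211.2, 159.1]
ft_force: [-1.4, -0.8, -2.3]
tool_pos: [614.3, 211.3, 158.2]
ft_force: [-0.5, 0.2, -3.2]
tool_pos: [614.5, 211.3, 157.9]
ft_force: [-1.0, -0.6, -1.1]
```

```bash
for i in 1 2; do python3 -m pendant '[[0,0,0,0.5,0],[0,0,0,0,0]]' | grep -E 'tool|force'; done
```

```text
tool_pos: [614.5, 211.3, 157.9]
ft_force: [-3.3, -0.5, 4.9]
tool_pos: [614.5, 211.3, 157.9]
ft_force: [-5.2, -1.6, 7.8]
```

Seated on the floor (force reversed to +5–8 N). Easing off a touch and opening.

```bash
python3 -m pendant '[[0,0,0,-0.6,0],[0.82,0,0,0,0],[0.86,0,0,0,0],[0.9,0,0,0,0],[0.95,0,0,0,0],[0.95,0,0,0,0]]'; python3 -m pendant '[[0.95,0,0,-5,0],[0.95,0,0,-10,0],[0.95,0,0,-20,0],[0.95,0,0,-30,0],[0.95,0,0,-40,0],[0.95,0,0,-40,0],[0.95,0,0,-20,0],[0.95,0,0,0,0],[0.95,0,0,0,0]]'
python3 - <<'E'
from h import *
np.set_printoptions(precision=1,suppress=True)
p,W=cloud('wrist'); q,d=optics.snapshot('side')
cv2.imwrite('pics/w7.png',np.hstack([cv2.resize(p,(400,300)),cv2.resize(q[90:290,240:507],(400,300))]))
E
```

```text
time: 17.05
tool_pos: [614.3, 211.2, 157.1]
tcp_rot: [180.0, 0.0, -73.4]
ft_force: [-1.0, 0.0, 0.1]
finger_gap: 81.2
time: 17.95
tool_pos: [614.6, 211.3, 323.2]
tcp_rot: [-179.9, -0.0, -73.4]
ft_force: [-0.7, 0.1, -0.5]
finger_gap: 81.2
```

View pics/w7.png

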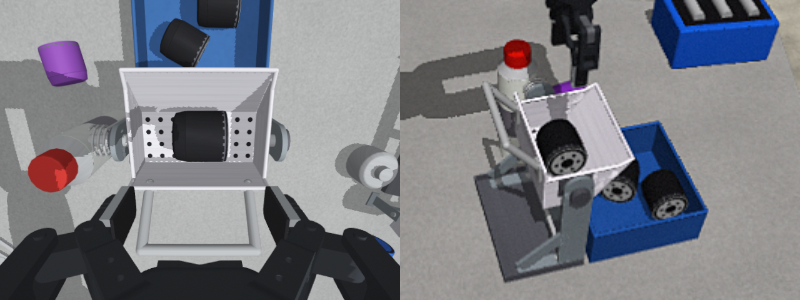

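The filter lies across the bucket and the jaws are clear. I'll rise away and run one last numeric check.

```bash
python3 -m pendant '[[0.95,0,0,-30,0],[0.95,0,40,0,0],[0.95,0,40,0,0],[0.95,0,40,0,0],[0.95,0,40,0,0],[0.95,0,40,0,0],[0.95,0,0,0,0],[0.95,0,0,0,0]]'
python3 - <<'E'
from h import *
np.set_printoptions(precision=1,suppress=True)
p,W=cloud('top'); cv2.imwrite('pics/t8.png',p); W0=np.load('top.npy')
th=np.radians(16.6);U=np.array([np.cos(th),np.sin(th)]);V=np.array([-U[1],U[0]])
for n,c in (('start',W0),('now',W)):
    x,y,z=c[...,0],c[...,1],c[...,2]; L=c[...,:2]-[611,210.5]; a=L@U;b=L@V
    k=(z>255)&(z<282)&(a<-75)&(a>-115)&(np.abs(b)<70); print(n,'bar',k.sum(),np.median(a[k]),np.median(z[k]))
    k=(np.abs(a)<60)&(np.abs(b)<75)&(z<225)&(z>175)&((p if n=='now' else cv2.imread('pics/top0.png')).max(2)<70); t=k&(z>np.percentile(z[k],95)-2); print(' filter top a,b,z',np.median(a[t]),np.median(b[t]),np.median(z[t]))
    for m,lo,hi,x0,y0 in(('can',215,260,548,335),('wrench',50,80,607,-157),('tub',95,115,578,-364)):
        k=(z>lo)&(z<hi)&(np.hypot(x-x0,y-y0)<50); print(' ',m,k.sum(),np.nanmedian(c[k],axis=0) if k.any() else None)
k=(p.max(2)<60)&(W[...,2]>100)&(np.abs(W[...,1]+265)<40)&(W[...,0]>500)&(W[...,0]<750); print('rack x range',np.percentile(W[k][:,0],[1,99]),W[k][:,2].max())
E
```

```text
time: 18.85
tool_pos: [421.9, 153.9, 351.3]
tcp_rot: [180.0, 0.0, -73.4]
ft_force: [0.5, -0.1, 0.2]
finger_gap: 81.4
start bar 471 -95.47076990958087 268.9559572041961
 filter top a,b,z -3.9234583364179807 26.690851235366093 205.32030747575175
  can 469 [543.1 356.2 239. ]
  wrench 528 [ 614.2 -157.5   52.3]
  tub 978 [ 581.3 -372.2  103.9]
now bar 465 -95.58420173208242 268.8436097894604
 filter top a,b,z 3.2799694193718874 -6.388343379149783 205.30722827195967
  can 471 [543.  356.1 239.1]
  wrench 513 [ 614.2 -157.7   52.2]
  tub 979 [ 581.1 -372.   103.9]
rack x range [514.5 634.2] 170.0691297996018
```

All checks agree, so I'm handing in.

```bash
python3 -c "
from bench import hand_in
print(hand_in())"
```

```text
the job is handed in; nothing more can be done
None
```

The job is done and handed in at about 19 s on the robot's clock, against the 72 s limit.

- **Dumping:** I pushed the bucket over by its bar until the drained filter dropped into the scrap bin, then eased it back. The bar is within 0.2 mm of where it started, so the bucket is upright in its catch.
- **Refilling:** I took the front rack filter by its flat ends, and the two behind it rolled down to the stop. I lowered the filter slowly until the wrist force showed it resting on the bucket floor, then opened the jaws. It lies across the bucket with its top at 205 mm, the same height as the drained one. It lies near the middle of the bucket; the drained one lay about 30 mm to the station's +y side.
- **Left standing:** The spray can, cap wrench and grease tub are within about 0.2 mm of where they stood.

The gripper is clear of everything, and none of the last checks failed or disagreed. While gripping the front filter there was a brief 7 N upward force, possibly a light touch on a rack lip. It was gone once the filter was lifted.

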